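# Slide a sleeve onto the magnet pad and switch the magnet on

### The arm

A 6-joint arm with a two-finger parallel gripper is mounted at the origin on the work surface. World frame = base frame: x ahead of the robot, y to its left, z up, the work surface at z = 0. Lengths are in m, angles in degrees, forces in N, time in s.
With the tool pointing down it reaches from about 0.4 to 0.825 m from the base axis. Payload 7 kg.
Tool frame: the origin (TCP) lies where the fingers leave the gripper's body, on its centre line; the fingertips stand 66 mm ahead of it and the grasp point (between the pads) lies 47 mm ahead of it; z points along the fingers, y is the direction in which the jaws open and shut (so a half turn about z gives the same grasp; the last joint's range is limited). The gripper opens to 88 mm and grips with 3 to 60 N. Pads are 19 mm wide; open, the fingers measure 130 mm over their backs; the gripper's body (78 mm by 193 mm) begins 47 mm behind the grasp point.
Start: joints at [93.627, 20.546, 0.682, 0, -70.136, -16.507], TCP at [0.15, 0.658, 0.292] pointing down, gripper open.
Joint ranges: [-176.03, 176.03], [-82.01, 121.73], [-58.28, 71.71], [-173.87, 95.51], [-174.79, -0.11], [-173.66, 173.66]. Speed limits (degrees/s): [136.94, 136.94, 172.46, 180, 180, 180].

### API

Orientations are given as [roll, pitch, yaw] about the fixed x, y, z axes, in that order (R = Rz(yaw) Ry(pitch) Rx(roll)).
In Python, from plant import get_obs, snapshot, close_job gives the robot as it stands.
- The arm moves only by the tool play_rows, never from a script. Its argument "series" is a list of rows, each a list of 5 numbers: the opening in per cent of the stroke, from 0 (shut) to 100 (fully open), then the shift along the tool's x, y, z in m, then the turn about the tool's z in degrees. In form: [[jaw, dx, dy, dz, spin], ...]. A call has 1 to 10 rows; each row is the pose to reach, as a shift and turn from the pose commanded when the call began, along the tool's axes at that moment; what a row does not reach only later rows make up. A row lasts 1/10 s, in which the tool goes at most 50 mm and 8.59 degrees, less where a joint would pass 70% of its speed; a pose out of reach is approached as far as the arm can. A call with a gripper value outside its range is refused whole. The fingers move at their own pace and stop on an object; the grip force is fixed at half the most. Time passes only in rows, so rows that repeat a pose let the fingers close. It gives the time, the measured TCP pose, the force and the opening at its end, in the units of the state.
- get_obs(): the state, without advancing time (a new reading comes with each control period).
- snapshot(name): name is "scene" or "top"; returns a dict with "frame" (480x640x3 uint8, red, green, blue), "z_map" (480x640 float32, m along the optical axis (not along the pixel's ray), 0 where there is no reading), "mtx" (3x3 intrinsics, pixels), "camera_from_world" (4x4, takes a point from world to camera coordinates). Camera axes: x right, y up, looking along -z (the intrinsics and any distortion apply to the point x, -y, -z); pixel columns grow to the right and rows downward; lengths in m; the calibration is good to about 2 mm. A picture is of the moment at which its call begins.
- close_job(): hands the job in, once; it reports no verdict.
The state is a dict: "clock": time; "joint_pos": joint angles; "qvel": joint speeds; "tau": joint torques, N m; "tool_pos": TCP position; "orientation": TCP orientation; "force": force on the tool from outside, world axes, zero at the start; "moment": the same for the moment, N m; "opening": finger opening in m.
Only numpy, scipy, OpenCV 4.12 (cv2) and the standard library are available. Lean on these libraries where they do the work, as an engineer would, in place of code of your own. Each camera call takes 0.05 s, during which the arm holds its last target.

### The job

Slide the blue-banded steel sleeve across the work plate, without lifting it off the plate or tipping it, until it stands centred on the yellow-ringed magnet pad with yellow showing all the way round its foot. Then switch the magnet on: press the sprung red knob down at the red dot, turn it clockwise to the green dot and let it spring fully back up. Leave the plain sleeves, the vee block and the green can standing where they are.

Things in the scene. Friction and masses are not known exactly. Their poses are not given: they have to be found in the camera images.
- plate: Fixed aluminium plate 310 (x) x 390 (y) x 20 mm on the bench. Origin: centre of its underside. Six places are outlined on top: rows at x = -95 and +95 mm, each with y = -130, 0, +130 mm. The three sleeves stand (to 8 mm) in the row at x = -95, nearer the robot, in any order; the pad, the vee block and an empty place are in the row at x = +95. The lane between the rows is free.
- pad: Magnet pad flush with the plate's top: dark disc 78 mm across with a yellow ring out to 92 mm across. Origin: its centre, at the level of the plate's top. It does not stick up or pull.
- sleeve: Loose steel sleeve with a blue rim and a blue band round its upper part, 0.5 to 0.85 kg: upright tube 60 mm outside diameter, 5 mm wall, on a round foot flange 76 mm across and 8 mm thick; 70 mm high in all, open at the top. Origin: centre of its underside; z up along its axis.
- plain_a: Loose sleeve of the same shape without blue: a bystander.
- plain_b: Loose sleeve of the same shape without blue: a bystander.
- veeblock: Loose dark steel vee block 60 x 60 mm, 65 mm high, standing on the plate: a bystander. Origin: centre of its underside.
- bottle: Loose green metal can 66 mm across, 150 mm high, standing on the bench beside the plate, on the side away from the selector: a bystander. Origin: centre of its underside.
- selector: Fixed magnet control box 112 x 112 x 55 mm high, on the bench at the left or right of the plate. Origin: centre of its underside. The knob's axis is vertical through its centre. On its top, a red dot (off) lies towards its -x side and a green dot (on) 1.2 rad clockwise of it seen from above, both 43 mm from the axis.
- knob_grip (a point): Point on the knob's axis in the middle of its red grip bar, 95 mm above the bench when up; turns with the knob. The bar is 66 mm long (along its x), 16 wide (y), 30 high (15 above and below this point), with a white line at the pointer end (-x), on a black skirt disc 68 mm across, 10 mm thick, whose underside is 13 mm above the box.
- press (a joint): How far the knob is pressed down, m: 0 = up, 0.010 = fully down; 7 N starts it, 13 N takes it fully down. The knob can leave the red dot only while pressed 8 mm or more; it springs up again only within 0.03 rad of the green dot or at the stop just past it.
- turn (a joint): Knob angle, rad, growing clockwise seen from above: 0 = at the red dot (off), 1.2 = at the green dot (on), stop at 1.25.
Mind the look-alikes: they are no part of the job. Leave any orange, purple or turquoise look-alike of the sleeve alone.

How it is judged (in metres and radians):
On the way, in this order (a step that is already met when the one before it is completed fails the run):
1. the blue-banded sleeve stands centred on the pad (within 8 mm) (horizontal distance between sleeve and pad below 0.008 m and height (world z) of sleeve below 0.0235 m and angle between sleeve's own z axis and vertical below 0.06 rad), for 0.2 s.
2. the knob is pressed down (more than 6 mm) while still at the red dot (value of joint press above 0.006 m and value of joint turn below 0.15 rad), for 0.05 s.
3. the knob is turned to the green dot and has sprung back up (value of joint turn above 1.12 rad and value of joint press below 0.003 m), for 0.2 s.
At the end, for the whole second after the job is handed in: The blue-banded sleeve stands upright on the plate, at rest, its axis within 8 mm of the pad's centre; the knob is at the green dot (1.12 rad or more) and up (pressed less than 3 mm); the plain sleeves, vee block and can are upright and within 15 mm of where they started (all of step 1 and all of step 3 and linear speed of sleeve below 0.02 m/s and distance of each of plain_a, plain_b, veeblock, bottle from where it was at the start of the episode below 0.015 m and angle between each of plain_a, plain_b, veeblock, bottle's own z axis and vertical below 0.1 rad); the robot touches nothing.
It fails at once if the blue-banded sleeve is lifted more than 8 mm off the plate (height (world z) of sleeve above 0.028 m).
It fails at once if the blue-banded sleeve is tipped by more than 0.2 rad or leaves the plate's top (angle between sleeve's own z axis and vertical above 0.2 rad or height (world z) of sleeve below 0.012 m).
It fails at once if a plain sleeve, the vee block or the green can is moved more than 15 mm or tipped (distance of any of plain_a, plain_b, veeblock, bottle from where it was at the start of the episode above 0.015 m or angle between any of plain_a, plain_b, veeblock, bottle's own z axis and vertical above 0.25 rad).
It also fails if it takes over 53 s, if anything falls off the work surface, if the arm or the gripper's body presses on something with over 40 N, if the wrist force passes 120 N, or if a joint passes its speed limit or range.

## Working session

There is one attempt and no reset: what is moved stays moved. The work goes in short steps, Python scripts to look and compute and a tool call to move; the robot and the scene stay as the last step left them, time stands still between calls to the robot, and variables do not carry over. Pictures are saved under pics/ and viewed, and the job is handed in when it is done.

Besides the shell and the picture viewer there is one more tool, called after "Call:" as name([rows], argument=value, ...), one row to a line, values as JSON. play_rows: Moves the arm, as the interface text tells. Its arguments: {"type":"object","properties":{"series":{"type":"array"}},"required":["series"]}

```bash
mkdir -p pics; ls; cat > h.py <<'E'
import numpy as np, cv2
from plant import get_obs, snapshot, close_job
def grab(name,tag):
    s=snapshot(name); cv2.imwrite(f'pics/{tag}.png',cv2.cvtColor(s['frame'],cv2.COLOR_RGB2BGR)); np.savez(f'pics/{tag}.npz',**s); return s
def cam(s):
    T=s['camera_from_world']; Ti=np.linalg.inv(T); return T,Ti
def ray(s,u,v):
    K=s['mtx'];T,Ti=cam(s)
    d=np.linalg.inv(K)@np.array([u,v,1.]); d=np.array([d[0],-d[1],-d[2]])
    return Ti[:3,3],Ti[:3,:3]@d
def onplane(s,u,v,z):
    c,d=ray(s,u,v); return c+d*(z-c[2])/d[2]
def bydepth(s,u,v):
    c,d=ray(s,u,v); return c+d*float(s['z_map'][int(round(v)),int(round(u))])
def proj(s,p):
    T=s['camera_from_world']; q=T[:3,:3]@np.array(p)+T[:3,3]; q=s['mtx']@np.array([q[0],-q[1],-q[2]]); return q[:2]/q[2]
E
python3 - <<'E'
from h import *
for n in('scene','top'):
    s=grab(n,n+'0'); print(n,s['mtx'].tolist(),np.linalg.inv(s['camera_from_world'])[:3].round(3).tolist())
print({k:np.round(v,3).tolist() for k,v in get_obs().items()})
E
```

```text
pics
scene [[504.8439729748834, 0.0, 320.476792328991], [0.0, 504.8439729748834, 238.3957680610061], [0.0, 0.0, 1.0]] [[0.298, -0.642, 0.707, 1.172], [0.955, 0.19, -0.23, -0.237], [0.013, 0.743, 0.669, 0.767]]
top [[453.8756737185446, 0.0, 316.5168306254482], [0.0, 453.8756737185446, 233.67042615845907], [0.0, 0.0, 1.0]] [[-0.021, 0.99, -0.136, 0.356], [-1.0, -0.021, -0.001, -0.001], [-0.004, 0.136, 0.991, 1.01]]
{'clock': 0.1, 'joint_pos': [93.626, 20.59, 0.639, -0.018, -70.135, -16.506], 'qvel': [0.101, -0.089, 0.199, -0.035, 0.048, 0.043], 'tau': [-0.002, -58.416, 29.375, 7.015, 0.01, -0.0], 'tool_pos': [0.15, 0.658, 0.291], 'orientation': [179.913, -0.009, -12.886], 'force': [-0.613, -0.179, -0.06], 'moment': [-0.012, 0.088, 0.003], 'opening': 0.088}
```

View pics/scene0.png

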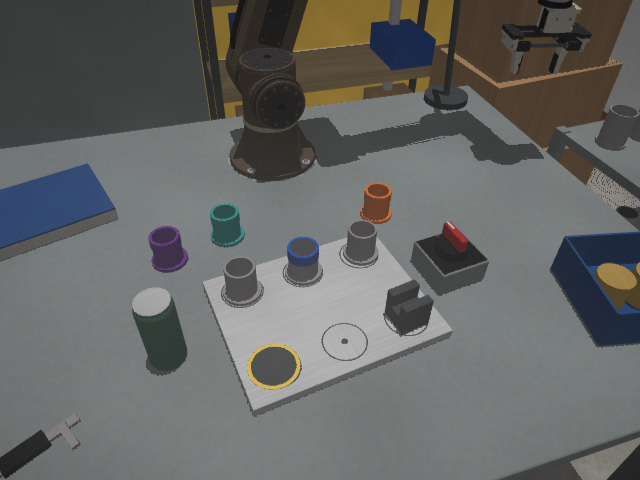

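View pics/top0.png

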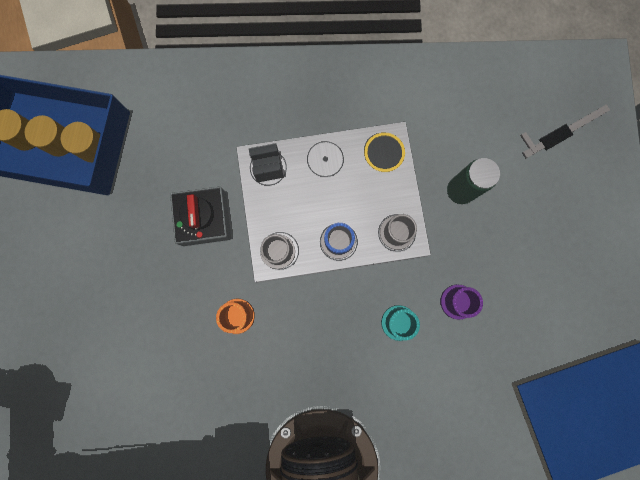

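The top view shows the blue-rimmed sleeve at (339,240), the pad at (385,153), the vee block at (267,163), the selector at (202,216) and the can at (475,180). The look-alikes are plain sleeves at (278,250) and (399,231), orange (235,316), turquoise (400,322) and purple (461,301). Only the one at (339,240) has a blue rim and band and is metal. In the scene view it is at (303,260). I'll measure now and make the crop.

```bash
cat > m.py <<'E'
from h import *
def ell(s,lo,hi,box,fill=True):
    hsv=cv2.cvtColor(s['frame'],cv2.COLOR_RGB2HSV); m=cv2.inRange(hsv,np.array(lo),np.array(hi))
    b=np.zeros_like(m); x0,y0,x1,y1=box; b[y0:y1,x0:x1]=m[y0:y1,x0:x1]
    cs,_=cv2.findContours(b,cv2.RETR_EXTERNAL,cv2.CHAIN_APPROX_NONE)
    c=max(cs,key=cv2.contourArea); return c,cv2.fitEllipse(c),b
def fitcirc(P):
    A=np.c_[2*P[:,:2],np.ones(len(P))]; r=np.linalg.lstsq(A,(P[:,:2]**2).sum(1),rcond=None)[0]
    return r[:2],np.sqrt(r[2]+r[0]**2+r[1]**2)
E
python3 - <<'E'
from m import *
t=dict(np.load('pics/top0.npz'));s=dict(np.load('pics/scene0.npz'))
for n,S,bb,yb in(('top',t,(315,215,362,262),(355,125,412,178)),('scene',s,(280,230,325,285),(240,335,310,395))):
    c,e,b=ell(S,(20,120,100),(35,255,255),yb); P=np.array([onplane(S,*q[0],.02) for q in c]); print(n,'pad',e[0],fitcirc(P))
    zz=[bydepth(S,*q[0])[2] for q in c]; print(' depth z',np.median(zz))
    c,e,b=ell(S,(105,120,60),(125,255,255),bb); 
    P=np.array([onplane(S,*q[0],.09) for q in c]); print(n,'blue',e,fitcirc(P))
    ys,xs=np.nonzero(b); Q=np.array([bydepth(S,x,y) for x,y in zip(xs,ys)]); print(' depth z pct',np.percentile(Q[:,2],[5,50,95]))
    top=Q[Q[:,2]>.087]; print(' rim from depth',fitcirc(top), len(top))
cr=np.hstack([cv2.resize(t['frame'][210:270,305:375],None,fx=5,fy=5),cv2.resize(s['frame'][230:290,265:335],None,fx=5,fy=5)])
cv2.imwrite('pics/crop.png',cr[:,:,::-1])
cv2.imwrite('pics/sel.png',np.hstack([cv2.resize(t['frame'][180:250,165:240],None,fx=5,fy=5),cv2.resize(s['frame'][215:285,410:485],None,fx=5,fy=5)])[:,:,::-1])
E
```

```text
top pad (384.2200927734375, 151.8973846435547) (array([ 0.67481489, -0.15659054]), np.float64(0.04470336908571486))
 depth z 0.020365627495997796
top blue ((339.1173095703125, 237.7834014892578), (28.796180725097656, 29.226041793823242), 93.36434936523438) (array([ 0.47272901, -0.04610844]), np.float64(0.029713554632971075))
 depth z pct [0.0868477  0.08992038 0.09260229]
 rim from depth (array([ 0.47312983, -0.04624674]), np.float64(0.027902509726512287)) 219
scene pad (273.1759338378906, 366.1083068847656) (array([ 0.67217417, -0.15646749]), np.float64(0.04480284498861397))
 depth z 0.021278875358141325
scene blue ((302.6075134277344, 247.48394775390625), (20.974395751953125, 30.458110809326172), 88.15758514404297) (array([ 0.47167375, -0.04624213]), np.float64(0.030002482331594478))
 depth z pct [0.08912566 0.09122138 0.093547  ]
 rim from depth (array([ 0.47249063, -0.04652664]), np.float64(0.028137610854992594)) 198
```

View pics/crop.png

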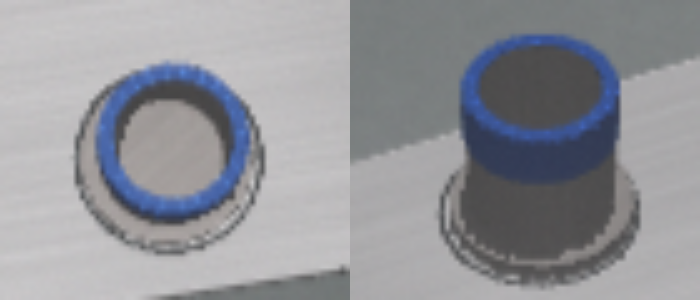

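View pics/sel.png

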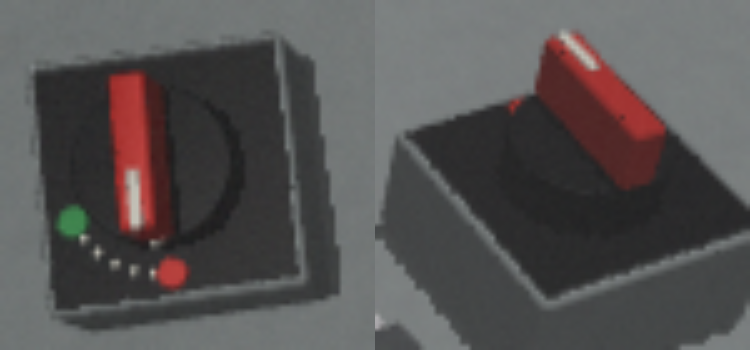

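The crops confirm it: a blue rim and band on grey steel. The two views agree to 2 mm, with rim radius 30 mm at z≈0.09 and the pad at z≈0.02. Next I'll measure the selector, plate yaw, neighbours and can.

```bash
python3 - <<'E'
from m import *
t=dict(np.load('pics/top0.npz'));s=dict(np.load('pics/scene0.npz'))
# depth cloud helper
def cloud(S):
    v,u=np.mgrid[0:480,0:640]; d=np.linalg.inv(S['mtx'])@np.stack([u.ravel(),v.ravel(),np.ones(u.size)])
    d[1:]*=-1; T,Ti=cam(S); z=S['z_map'].ravel(); P=(Ti[:3,:3]@d)*z+Ti[:3,3:]; return P.T.reshape(480,640,3)
for n,S in(('top',t),('scene',s)):
    C=cloud(S); hsv=cv2.cvtColor(S['frame'],cv2.COLOR_RGB2HSV)
    red=cv2.inRange(hsv,np.array((0,150,60)),np.array((6,255,255)))|cv2.inRange(hsv,np.array((172,150,60)),np.array((180,255,255)))
    gr=cv2.inRange(hsv,np.array((50,120,60)),np.array((90,255,255)))
    box=(165,180,240,250) if n=='top' else (410,215,485,285)
    for nm,m in(('red',red),('green',gr)):
        k=np.zeros_like(m);x0,y0,x1,y1=box;k[y0:y1,x0:x1]=m[y0:y1,x0:x1]
        N,L,st,ce=cv2.connectedComponentsWithStats(k)
        for i in range(1,N):
            if st[i,4]<6: continue
            pts=C[L==i]; print(n,nm,st[i,4],ce[i].round(1),'z',np.percentile(pts[:,2],[10,50,95]).round(4),'on .055',onplane(S,*ce[i],.055).round(4))
            if st[i,4]>60:
                p=pts[pts[:,2]>.105]; r=cv2.minAreaRect((p[:,:2]*1000).astype(np.float32)); print('  bar top rect mm',r, len(p)); print('  cv', cv2.fitLine((p[:,:2]*1000).astype(np.float32),cv2.DIST_L2,0,.01,.01).ravel())
    # box top by height
    b=(C[:,:,2]>.045)&(C[:,:,2]<.062)&(C[:,:,1]>.13)&(C[:,:,1]<.45)&(C[:,:,0]>.3)&(C[:,:,0]<.6)
    N,L,st,ce=cv2.connectedComponentsWithStats(b.astype(np.uint8)); i=1+st[1:,4].argmax()
    print(n,'boxtop',cv2.minAreaRect((C[L==i][:,:2]*1000).astype(np.float32)))
    # can top
    b=(C[:,:,2]>.143)&(C[:,:,2]<.158)&(C[:,:,1]<-.2)&(C[:,:,1]>-.5)&(C[:,:,0]>.4)&(C[:,:,0]<.8)
    p=C[b]; print(n,'can',p[:,:2].min(0),p[:,:2].max(0),cv2.minEnclosingCircle((p[:,:2]*1000).astype(np.float32)))
    # tall things over plate
    b=(C[:,:,2]>.078)&(C[:,:,2]<.097)&(C[:,:,1]>-.3)&(C[:,:,1]<.17)&(C[:,:,0]>.4)&(C[:,:,0]<.8)
    N,L,st,ce=cv2.connectedComponentsWithStats(b.astype(np.uint8))
    for i in range(1,N):
        if st[i,4]>40: print(n,'tall',ce[i].round(),cv2.minAreaRect((C[L==i][:,:2]*1000).astype(np.float32)),np.median(C[L==i][:,2]).round(4))
    b=(abs(C[:,:,2]-.02)<.005)&(C[:,:,1]>-.3)&(C[:,:,1]<.2)&(C[:,:,0]>.35)&(C[:,:,0]<.85)
    b=cv2.morphologyEx(b.astype(np.uint8),cv2.MORPH_OPEN,np.ones((5,5)));print(n,'plate',cv2.minAreaRect((C[b>0][:,:2]*1000).astype(np.float32)))
E
```

```text
top red 193 [191. 208.] z [0.1053 0.1073 0.1099] on .055 [0.548  0.2675 0.055 ]
  bar top rect mm ((533.897216796875, 253.08383178710938), (63.996238708496094, 15.618948936462402), 5.647147178649902) 176
  cv [9.9217576e-01 1.2484900e-01 5.3824359e+02 2.5304437e+02]
top red 27 [199.1 234.3] z [0.0552 0.0571 0.0597] on .055 [0.4909 0.2494 0.055 ]
top green 22 [179.1 223.9] z [0.0546 0.0578 0.0608] on .055 [0.5141 0.2924 0.055 ]
top boxtop ((534.5723266601562, 253.36065673828125), (113.21369171142578, 113.06562042236328), 6.6961588859558105)
top can [ 0.5573368  -0.35905595] [ 0.61644326 -0.29874974] ((587.0888671875, -328.4641418457031), 31.121299743652344)
top tall [263. 150.] ((665.6559448242188, 109.98235321044922), (19.078330993652344, 59.84877014160156), 9.34799861907959) 0.0843
top tall [266. 168.] ((624.04833984375, 102.50483703613281), (19.04630470275879, 59.708709716796875), 10.779655456542969) 0.0845
top tall [402. 228.] ((490.5534973144531, -175.77120971679688), (57.55376434326172, 59.44831085205078), 43.44913864135742) 0.0889
top tall [339. 237.] ((473.50933837890625, -45.
[... 898 characters left out ...]
4390182495117, 59.9062385559082), 29.11532974243164) 0.0875
scene tall [303. 250.] ((473.04547119140625, -46.05194091796875), (61.378143310546875, 63.99803924560547), 54.82197570800781) 0.0891
scene tall [239. 269.] ((490.3222961425781, -176.09249877929688), (59.096702575683594, 59.534889221191406), 55.91353988647461) 0.0875
scene tall [403. 289.] ((623.3643798828125, 101.81202697753906), (19.563358306884766, 60.523712158203125), 10.465956687927246) 0.0852
scene tall [417. 304.] ((664.4658203125, 109.73587036132812), (19.04766845703125, 61.02741622924805), 9.372428894042969) 0.0852
scene plate ((566.3112182617188, -34.5648193359375), (312.67657470703125, 390.9013977050781), 7.62291955947876)
```

```bash
cat >> h.py <<'E'
def plan(x,y,z,yaw):
    o=get_obs(); p=np.array(o['tool_pos']); r,pi,ya=o['orientation']; a=np.radians(ya)
    d=np.array([x,y,z])-p; xt=np.array([np.cos(a),np.sin(a)]); yt=np.array([np.sin(a),-np.cos(a)])
    print('pose',p.round(4),np.round(o['orientation'],2),'F',np.round(o['force'],1),'open',o['opening'],'t',o['clock'],'j',np.round(o['joint_pos'],1))
    print('shift',(d[:2]@xt).round(4),(d[:2]@yt).round(4),(-d[2]).round(4),'spin',round(ya-yaw,2))
E
python3 -c "
from h import *
plan(.40,.42,.29,7.6);plan(.4725,-.0463,.25,7.6)"
```

```text
pose [0.1504 0.6577 0.2913] [ 1.7991e+02 -1.0000e-02 -1.2890e+01] F [-0.6 -0.2 -0.1] open 0.08751496612213339 t 0.1 j [ 93.6  20.6   0.6  -0.  -70.1 -16.5]
shift 0.2963 0.176 0.0013 spin -20.49
pose [0.1504 0.6577 0.2913] [ 1.7991e+02 -1.0000e-02 -1.2890e+01] F [-0.6 -0.2 -0.1] open 0.08751496612213339 t 0.1 j [ 93.6  20.6   0.6  -0.  -70.1 -16.5]
shift 0.471 0.6144 0.0413 spin -20.49
```

Call:
play_rows([
  [100, 0.1, 0.06, 0, -7],
  [100, 0.2, 0.12, 0, -14],
  [100, 0.3, 0.18, 0, -20.5],
  [100, 0.3, 0.18, 0, -20.5],
  [100, 0.3, 0.18, 0, -20.5],
  [100, 0.3, 0.18, 0, -20.5],
  [100, 0.3, 0.18, 0, -20.5],
  [100, 0.3, 0.18, 0, -20.5],
  [100, 0.3, 0.18, 0, -20.5],
  [100, 0.3, 0.18, 0, -20.5],
])

```text
clock: 1.1
tool_pos: [0.4025, 0.416, 0.292]
orientation: [180.0, 0.0, 7.6]
force: [-0.2, 0.1, -0.0]
opening: 0.0874
```

```bash
python3 -c "
from h import *
plan(.4725,-.0463,.22,7.6)"
```

```text
pose [0.4025 0.416  0.292 ] [1.7999e+02 2.0000e-02 7.6200e+00] F [-0.2  0.1 -0. ] open 0.08737168557341485 t 1.1 j [ 65.3  11.6 -11.8  -0.  -66.7  32.3]
shift 0.0081 0.4675 0.072 spin 0.02
```

Call:
play_rows([
  [100, 0.008, 0.467, 0.072, 0],
  [100, 0.008, 0.467, 0.072, 0],
  [100, 0.008, 0.467, 0.072, 0],
  [100, 0.008, 0.467, 0.072, 0],
  [100, 0.008, 0.467, 0.072, 0],
  [100, 0.008, 0.467, 0.072, 0],
  [100, 0.008, 0.467, 0.072, 0],
  [100, 0.008, 0.467, 0.072, 0],
  [100, 0.008, 0.467, 0.072, 0],
  [100, 0.008, 0.467, 0.072, 0],
])

```text
clock: 2.1
tool_pos: [0.4725, -0.0478, 0.2195]
orientation: [180.0, 0.1, 7.6]
force: [-0.4, 0.7, -0.6]
opening: 0.0874
```

Call:
play_rows([
  [100, 0, 0, 0, 0],
  [100, 0, 0, 0, 0],
])

```text
clock: 2.3
tool_pos: [0.4728, -0.0456, 0.22]
orientation: [-180.0, 0.0, 7.6]
force: [0.2, 0.6, 0.0]
opening: 0.0876
```

```bash
python3 -c "
from h import *
plan(.4725,-.0463,.107,7.6)
grab('scene','s1');grab('top','t1')"
```

```text
pose [ 0.4728 -0.0456  0.22  ] [-1.80e+02  2.00e-02  7.63e+00] F [0.2 0.6 0. ] open 0.0875902039462075 t 2.3 j [ 18.3   5.2 -29.7  -0.  -55.1  79.3]
shift -0.0004 0.0007 0.113 spin 0.03
```

View pics/s1.png

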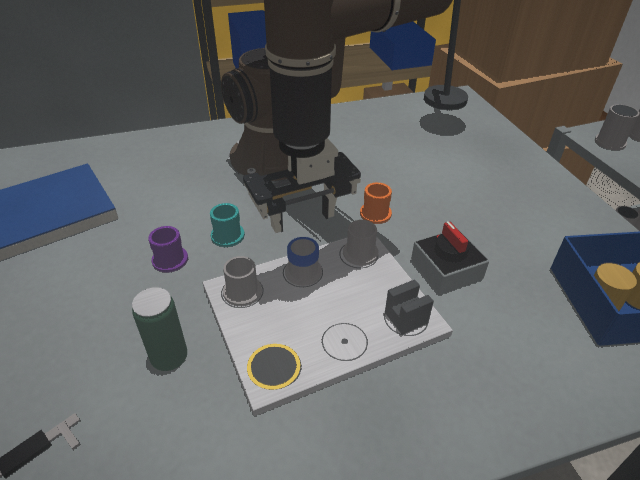

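The scene view shows the open gripper above the sleeve (303,250), with fingertips at about (277,225) and (330,215), astride it along plate y. I'll descend in two stages and watch the force.

Call:
play_rows([
  [100, 0, 0.001, 0.03, 0],
  [100, 0, 0.001, 0.05, 0],
  [100, 0, 0.001, 0.06, 0],
  [100, 0, 0.001, 0.06, 0],
])

```text
clock: 2.8
tool_pos: [0.4723, -0.0463, 0.1593]
orientation: [180.0, 0.1, 7.7]
force: [0.0, -0.1, 0.2]
opening: 0.0874
```

```bash
python3 -c "
from h import *
plan(.4725,-.0463,.107,7.6)
s=grab('scene','s2');grab('top','t2')
print(proj(s,(.4725,-.0463,.154)))
cv2.imwrite('pics/s2c.png',cv2.resize(s['frame'][150:310,220:400],None,fx=4,fy=4)[:600,:,::-1])"
```

```text
pose [ 0.4723 -0.0463  0.1593] [1.7998e+02 1.3000e-01 7.7200e+00] F [ 0.  -0.1  0.2] open 0.08737518868269088 t 2.8 j [ 18.2   9.5 -34.2  -0.  -46.4  79.5]
shift 0.0002 -0.0 0.0523 spin 0.12
[302.34609077 222.62956932]
```

View pics/s2c.png

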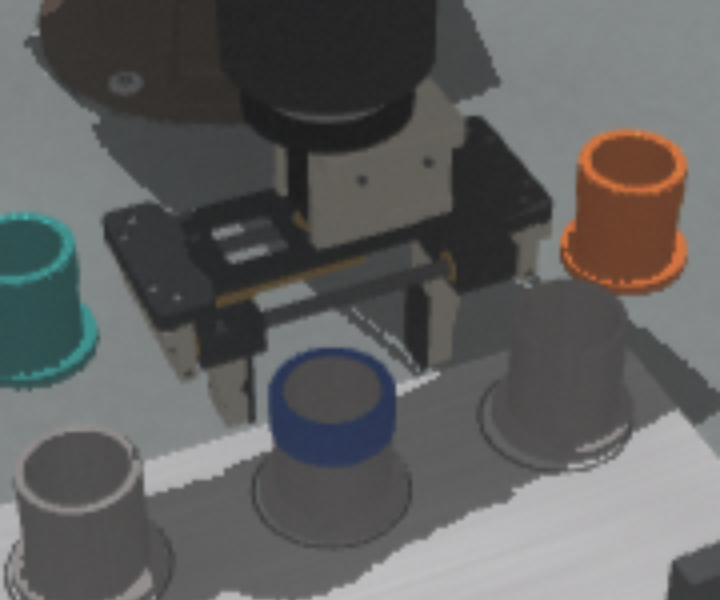

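The fingers are astride the rim, evenly left and right (fingertips at crop x≈238 and 430, rim centre ≈332). I'll go on down and close.

Call:
play_rows([
  [100, 0, 0, 0.02, 0],
  [100, 0, 0, 0.04, 0],
  [100, 0, 0, 0.052, 0],
  [100, 0, 0, 0.052, 0],
  [100, 0, 0, 0.052, 0],
])

```text
clock: 3.4
tool_pos: [0.4735, -0.0469, 0.1091]
orientation: [180.0, -0.1, 7.6]
force: [0.2, 0.7, 0.1]
opening: 0.0879
```

Call:
play_rows([
  [66, 0, 0, 0, 0],
  [66, 0, 0, 0, 0],
  [60, 0, 0, 0, 0],
  [50, 0, 0, 0, 0],
  [50, 0, 0, 0, 0],
  [50, 0, 0, 0, 0],
  [50, 0, 0, 0, 0],
])

```text
clock: 4.1
tool_pos: [0.473, -0.0471, 0.1085]
orientation: [-180.0, -0.0, 7.6]
force: [-1.4, 1.6, 5.9]
opening: 0.0609
```

```bash
python3 - <<'E'
from m import *
plan(.4725,-.0463,.107,7.6)
for n,bb in(('top',(300,190,385,275)),('scene',(260,215,345,295))):
    S=grab(n,n+'3'); cv2.imwrite(f'pics/{n}3c.png',cv2.resize(S['frame'][bb[1]:bb[3],bb[0]:bb[2]],None,fx=5,fy=5)[:,:,::-1])
    c,e,b=ell(S,(105,120,40),(125,255,255),bb); print(e,fitcirc(np.array([onplane(S,*q[0],.09) for q in cv2.convexHull(c)])))
E
```

```text
pose [ 0.473  -0.0471  0.1085] [-1.80e+02 -3.00e-02  7.63e+00] F [-1.4  1.6  5.9] open 0.06085427844734098 t 4.1 j [ 18.1  13.9 -37.4   0.  -38.7  79.5]
shift -0.0004 -0.0008 0.0015 spin 0.03Traceback (most recent call last):
  File "<stdin>", line 5, in <module>
  File "m.py", line 6, in ell
    c=max(cs,key=cv2.contourArea); return c,cv2.fitEllipse(c),b
ValueError: max() iterable argument is empty
```

View pics/top3.png

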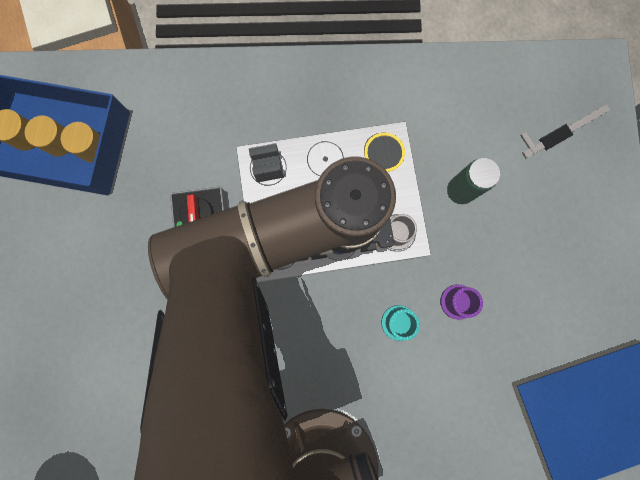

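It's gripped: opening 60.9 mm against a 60 mm tube, pressing down lightly. First the slide along plate +x through the lane.

Call:
play_rows([
  [50, 0.004, 0, 0, 0],
  [50, 0.012, 0, 0, 0],
  [50, 0.022, 0, 0, 0],
  [50, 0.032, 0, 0, 0],
  [50, 0.042, 0, 0, 0],
  [50, 0.052, 0, 0, 0],
  [50, 0.062, 0, 0, 0],
  [50, 0.072, 0, 0, 0],
  [50, 0.078, 0, 0, 0],
  [50, 0.08, 0, 0, 0],
])

```text
clock: 5.15
tool_pos: [0.5504, -0.0375, 0.1085]
orientation: [179.9, 0.3, 7.6]
force: [-11.9, -1.9, 19.8]
opening: 0.0605
```

```bash
python3 - <<'E'
from m import *
plan(.674,-.157,.1085,7.6)
S=grab('scene','scene4')
cv2.imwrite('pics/scene4c.png',cv2.resize(S['frame'][210:390,230:430],None,fx=4,fy=3.3)[:,:,::-1])
E
```

```text
pose [ 0.5504 -0.0375  0.1085] [179.94   0.26   7.61] F [-11.9  -1.9  19.8] open 0.060493541995336166 t 5.15 j [ 16.5  20.1 -27.6   0.  -42.6  81.1]
shift 0.1067 0.1349 0.0 spin 0.01
```

View pics/scene4c.png

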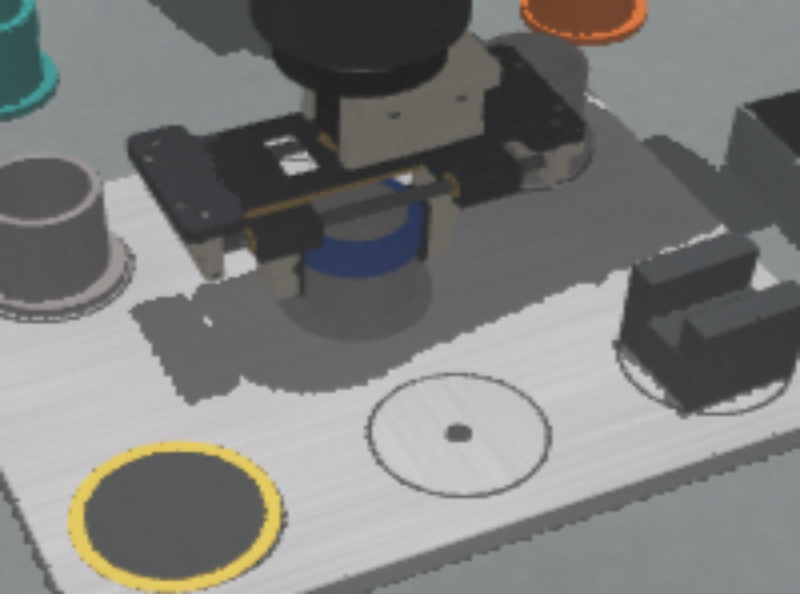

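The sleeve moved with the gripper and stands upright at crop (360,280). The down-force rose to 20 N, so I'll raise the target 1 mm while continuing.

Call:
play_rows([
  [50, 0.002, 0, -0.001, 0],
  [50, 0.01, 0, -0.001, 0],
  [50, 0.02, 0, -0.001, 0],
  [50, 0.03, 0, -0.001, 0],
  [50, 0.04, 0, -0.001, 0],
  [50, 0.05, 0, -0.001, 0],
  [50, 0.06, 0, -0.001, 0],
  [50, 0.07, 0, -0.001, 0],
  [50, 0.08, 0, -0.001, 0],
  [50, 0.085, 0, -0.001, 0],
])

```text
clock: 6.2
tool_pos: [0.6375, -0.0251, 0.109]
orientation: [180.0, -0.0, 7.6]
force: [0.4, -0.4, -5.4]
opening: 0.0603
```

```bash
python3 - <<'E'
from m import *
plan(.674,-.157,.1085,7.6)
E
```

```text
pose [ 0.6375 -0.0251  0.109 ] [ 1.80e+02 -2.00e-02  7.62e+00] F [ 0.4 -0.4 -5.4] open 0.06034005597199941 t 6.2 j [ 15.2  26.5 -16.4   0.  -47.1  82.4]
shift 0.0187 0.1356 0.0005 spin 0.02
```

Call:
play_rows([
  [50, 0.008, 0, 0.0005, 0],
  [50, 0.016, 0, 0.0005, 0],
  [50, 0.0185, 0.004, 0.0005, 0],
  [50, 0.0185, 0.014, 0.0005, 0],
  [50, 0.0185, 0.024, 0.0005, 0],
  [50, 0.0185, 0.034, 0.0005, 0],
  [50, 0.0185, 0.044, 0.0005, 0],
  [50, 0.0185, 0.054, 0.0005, 0],
  [50, 0.0185, 0.064, 0.0005, 0],
  [50, 0.0185, 0.07, 0.0005, 0],
])

```text
clock: 7.2
tool_pos: [0.664, -0.0934, 0.1087]
orientation: [180.0, -0.0, 7.6]
force: [0.7, 0.3, -3.6]
opening: 0.0607
```

```bash
python3 - <<'E'
from m import *
plan(.674,-.157,.1085,7.6)
E
```

```text
pose [ 0.664  -0.0934  0.1087] [180.    -0.     7.58] F [ 0.7  0.3 -3.6] open 0.06067813886116362 t 7.2 j [  8.6  29.1 -11.9   0.  -49.1  89. ]
shift 0.0015 0.0644 0.0002 spin -0.02
```

Call:
play_rows([
  [50, 0.0015, 0.008, 0.0005, 0],
  [50, 0.0015, 0.018, 0.0005, 0],
  [50, 0.0015, 0.028, 0.0005, 0],
  [50, 0.0015, 0.038, 0.0005, 0],
  [50, 0.0015, 0.048, 0.0005, 0],
  [50, 0.0015, 0.056, 0.0005, 0],
  [50, 0.0015, 0.062, 0.0005, 0],
  [50, 0.0015, 0.064, 0.0005, 0],
  [50, 0.0015, 0.064, 0.0005, 0],
])

```text
clock: 8.1
tool_pos: [0.6743, -0.1561, 0.1086]
orientation: [180.0, -0.0, 7.6]
force: [1.0, 0.2, 4.3]
opening: 0.0605
```

```bash
python3 - <<'E'
from m import *
plan(.674,-.157,.1085,7.6)
S=grab('scene','scene5')
cv2.imwrite('pics/scene5c.png',cv2.resize(S['frame'][270:400,210:340],None,fx=4.6,fy=4.6)[:,:,::-1])
E
```

```text
pose [ 0.6743 -0.1561  0.1086] [ 1.7996e+02 -5.0000e-02  7.6100e+00] F [1.  0.2 4.3] open 0.06047606626551433 t 8.1 j [  3.1  30.7  -8.8   0.  -50.4  94.5]
shift -0.0004 0.0009 0.0001 spin 0.01
```

View pics/scene5c.png

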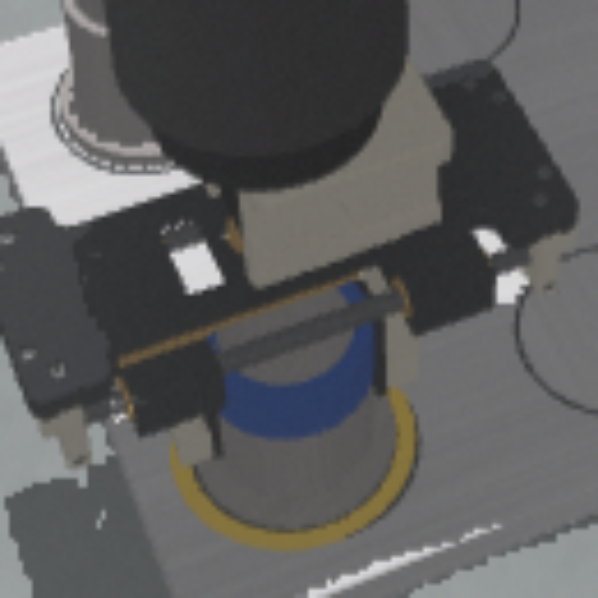

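The sleeve's foot is inside the yellow ring, with even yellow at the left, front and right (crop 175–420, bottom ≈548). I'll release, rise and look from both views.

Call:
play_rows([
  [70, 0, 0, 0, 0],
  [80, 0, 0, 0, 0],
  [100, 0, 0, 0, 0],
  [100, 0, 0, 0, 0],
  [100, 0, 0, 0, 0],
])

```text
clock: 8.65
tool_pos: [0.6737, -0.1554, 0.1078]
orientation: [-180.0, 0.0, 7.6]
force: [0.7, -0.5, 0.9]
opening: 0.0853
```

Call:
play_rows([
  [100, 0, 0, -0.02, 0],
  [100, 0, 0, -0.06, 0],
  [100, 0, 0, -0.1, 0],
  [100, 0, 0, -0.14, 0],
  [100, 0, 0, -0.16, 0],
  [100, 0, -0.05, -0.16, 0],
  [100, 0, -0.1, -0.16, 0],
  [100, 0, -0.15, -0.16, 0],
  [100, 0, -0.2, -0.16, 0],
  [100, -0.05, -0.25, -0.16, 0],
])

```text
clock: 9.65
tool_pos: [0.6089, 0.0765, 0.2671]
orientation: [180.0, 0.0, 7.7]
force: [-0.7, 1.2, -0.5]
opening: 0.0879
```

```bash
python3 - <<'E'
from m import *
plan(.534,.2525,.26,7)
for n,bb,yb in(('top',(345,110,425,190),(345,110,425,190)),('scene',(230,310,320,400),(230,310,320,400))):
    S=grab(n,n+'6')
    c,e,b=ell(S,(105,120,40),(125,255,255),bb); print(n,e,fitcirc(np.array([onplane(S,*q[0],.09) for q in c])))
    c,e,b=ell(S,(20,110,60),(35,255,255),yb);print(fitcirc(np.array([onplane(S,*q[0],.02) for q in c])))
t=cv2.imread('pics/top6.png');s=cv2.imread('pics/scene6.png')
cv2.imwrite('pics/c6.png',np.hstack([cv2.resize(t[115:190,345:425],None,fx=5,fy=5),cv2.resize(s[320:395,235:315],None,fx=5,fy=5)]))
E
```

```text
pose [0.6089 0.0765 0.2671] [179.98   0.     7.7 ] F [-0.7  1.2 -0.5] open 0.08785300117103154 t 9.65 j [ 25.4  15.8  -9.5   0.  -64.7  72.3]
shift -0.0507 -0.1845 0.0071 spin 0.7
top ((388.60076904296875, 141.7152557373047), (27.32319450378418, 28.817012786865234), 95.7658462524414) (array([ 0.67406276, -0.15570826]), np.float64(0.030011912458172238))
(array([ 0.67525752, -0.15671231]), np.float64(0.04275872095787794))
scene ((271.46832275390625, 341.63909912109375), (30.02318572998047, 37.18126678466797), 82.2243423461914) (array([ 0.67349593, -0.15614509]), np.float64(0.030022952680179897))
(array([ 0.67187286, -0.15632119]), np.float64(0.042790691347053725))
```

View pics/c6.png

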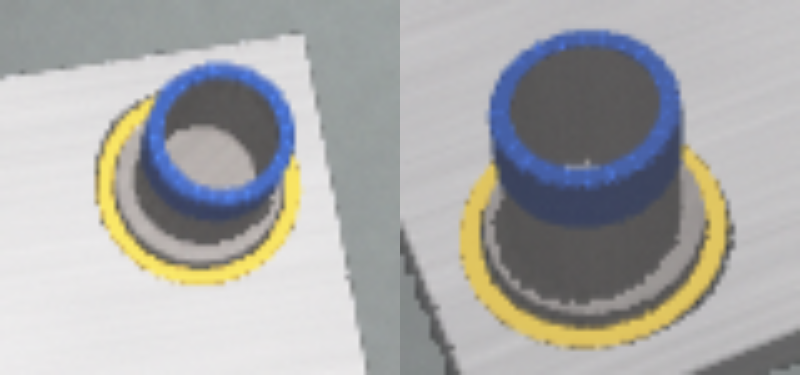

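View pics/scene6.png

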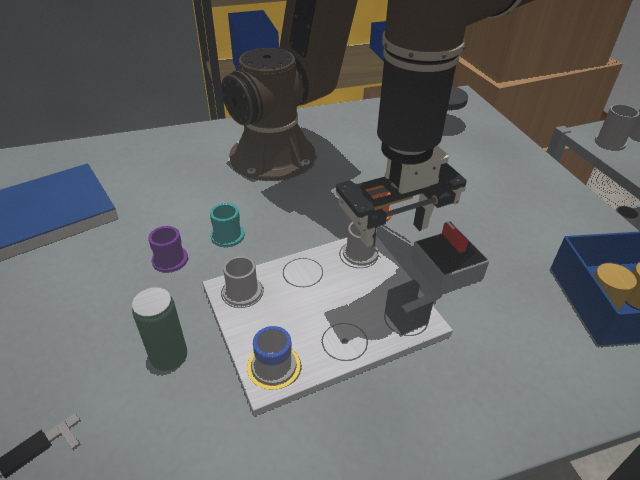

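The sleeve is centred: rim centre (0.6738,-0.1559) against pad (0.6736,-0.1565), averaged over the two views. Now the knob.

Call:
play_rows([
  [100, -0.05, -0.184, 0.007, 0.7],
  [100, -0.05, -0.184, 0.007, 0.7],
  [100, -0.05, -0.184, 0.007, 0.7],
  [100, -0.05, -0.184, 0.007, 0.7],
  [100, -0.05, -0.184, 0.007, 0.7],
  [100, -0.05, -0.184, 0.06, 0.7],
  [100, -0.05, -0.184, 0.06, 0.7],
  [100, -0.05, -0.184, 0.06, 0.7],
])

```text
clock: 10.55
tool_pos: [0.5335, 0.248, 0.2076]
orientation: [179.9, 0.1, 6.9]
force: [-0.2, -0.0, 1.6]
opening: 0.0877
```

```bash
python3 - <<'E'
from m import *
plan(.534,.2525,.147,7)
s=grab('scene','s7')
cv2.imwrite('pics/s7c.png',cv2.resize(s['frame'][130:310,360:540],None,fx=3.3,fy=3.3)[:,:,::-1])
E
```

```text
pose [0.5335 0.248  0.2076] [1.7987e+02 1.4000e-01 6.9100e+00] F [-0.2 -0.   1.6] open 0.08769701657807219 t 10.55 j [ 44.   16.5 -17.    0.  -56.7  52.9]
shift 0.001 -0.0044 0.0606 spin -0.09
```

View pics/s7c.png

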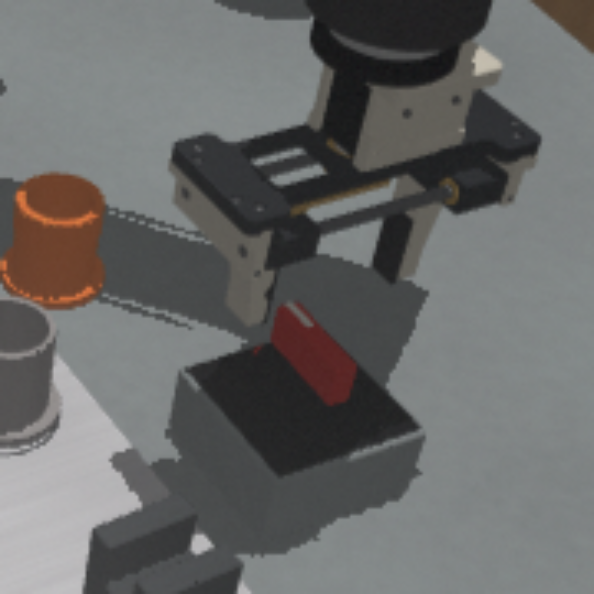

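The open fingers straddle the red bar (crop 315,350), parallel to it. I'll correct y by 4 mm, descend to TCP z≈0.147 and close.

Call:
play_rows([
  [100, 0.001, -0.004, 0.02, 0],
  [100, 0.001, -0.004, 0.04, 0],
  [100, 0.001, -0.004, 0.055, 0],
  [100, 0.001, -0.004, 0.06, 0],
  [100, 0.001, -0.004, 0.06, 0],
  [100, 0.001, -0.004, 0.06, 0],
])

```text
clock: 11.2
tool_pos: [0.5351, 0.2533, 0.1497]
orientation: [-179.9, -0.1, 6.9]
force: [0.0, -0.3, -0.0]
opening: 0.0877
```

```bash
python3 - <<'E'
from m import *
plan(.534,.2525,.147,7)
E
```

```text
pose [0.5351 0.2533 0.1497] [-1.7995e+02 -1.1000e-01  6.9200e+00] F [ 0.  -0.3 -0. ] open 0.08767307867880057 t 11.2 j [ 44.2  20.1 -20.4   0.  -49.3  52.6]
shift -0.0012 0.0007 0.0027 spin -0.08
```

Call:
play_rows([
  [40, -0.001, 0.0005, 0.001, 0],
  [20, -0.001, 0.0005, 0.001, 0],
  [0, -0.001, 0.0005, 0.001, 0],
  [0, -0.001, 0.0005, 0.001, 0],
  [0, -0.001, 0.0005, 0.001, 0],
  [0, -0.001, 0.0005, 0.001, 0],
  [0, -0.001, 0.0005, 0.001, 0],
  [0, -0.001, 0.0005, 0.001, 0],
])

```text
clock: 12.0
tool_pos: [0.5333, 0.2524, 0.1471]
orientation: [180.0, 0.0, 6.9]
force: [-0.9, -0.4, 0.2]
opening: 0.0294
```

```bash
python3 - <<'E'
from m import *
plan(.534,.2525,.137,7)
E
```

```text
pose [0.5333 0.2524 0.1471] [180.     0.     6.92] F [-0.9 -0.4  0.2] open 0.02940207083586152 t 12.0 j [ 44.3  20.2 -20.7   0.  -49.1  52.6]
shift 0.0007 -0.0 0.0101 spin -0.08
```

Still closing; I'll wait.

Call:
play_rows([
  [0, 0, 0, 0, 0],
  [0, 0, 0, 0, 0],
  [0, 0, 0, 0, 0],
  [0, 0, 0, 0, 0],
])

```text
clock: 12.4
tool_pos: [0.5332, 0.2531, 0.1472]
orientation: [-179.9, -0.0, 6.9]
force: [-3.2, 4.5, 0.2]
opening: 0.0158
```

```bash
python3 - <<'E'
from m import *
plan(.534,.2525,.137,7);print(get_obs()['moment'])
E
```

```text
pose [0.5332 0.2531 0.1472] [-1.7994e+02 -2.0000e-02  6.9200e+00] F [-3.2  4.5  0.2] open 0.015793148375739842 t 12.4 j [ 44.3  20.2 -20.7  -0.  -49.   52.6]
shift 0.0007 0.0007 0.0102 spin -0.08
[ 1.73214313  1.06241524 -0.03024064]
```

It holds the bar at 15.8 mm. Now press down.

Call:
play_rows([
  [0, 0, 0, 0.003, 0],
  [0, 0, 0, 0.006, 0],
  [0, 0, 0, 0.009, 0],
  [0, 0, 0, 0.011, 0],
  [0, 0, 0, 0.011, 0],
  [0, 0, 0, 0.011, 0],
])

```text
clock: 13.0
tool_pos: [0.5333, 0.2531, 0.1376]
orientation: [-179.9, -0.1, 7.0]
force: [-7.8, 3.7, 12.5]
opening: 0.0159
```

```bash
python3 - <<'E'
from m import *
plan(.534,.2525,.137,7);print(get_obs()['moment'])
s=grab('scene','s8')
cv2.imwrite('pics/s8c.png',cv2.resize(s['frame'][170:300,400:530],None,fx=4.5,fy=4.5)[:,:,::-1])
E
```

```text
pose [0.5333 0.2531 0.1376] [-1.7994e+02 -6.0000e-02  6.9600e+00] F [-7.8  3.7 12.5] open 0.01592092431703662 t 13.0 j [ 44.3  20.8 -21.3  -0.  -47.8  52.6]
shift 0.0006 0.0007 0.0006 spin -0.04
[ 1.38652356  2.83150581 -0.01729435]
```

View pics/s8c.png

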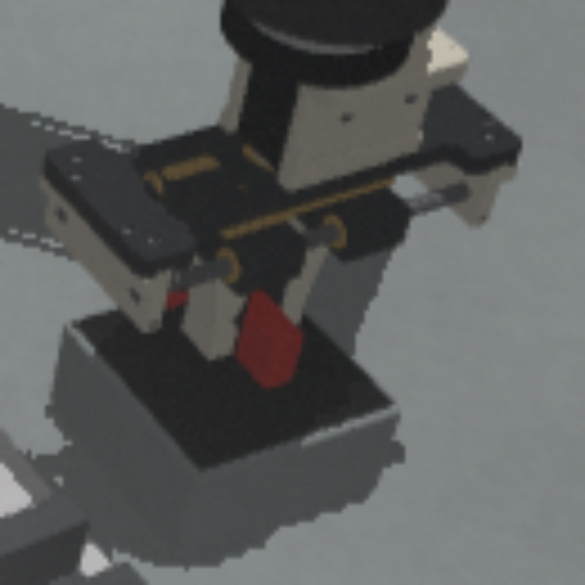

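The bar is down 9.6 mm at 12.5 N, which matches the spring (13 N fully down). I'll add 1 mm and turn clockwise (positive spin about the downward tool z).

Call:
play_rows([
  [0, 0, 0, 0.0015, 0],
  [0, 0, 0, 0.0015, 3],
  [0, 0, 0, 0.0015, 8],
  [0, 0, 0, 0.0015, 14],
  [0, 0, 0, 0.0015, 20],
  [0, 0, 0, 0.0015, 26],
  [0, 0, 0, 0.0015, 32],
  [0, 0, 0, 0.0015, 35],
  [0, 0, 0, 0.0015, 35],
])

```text
clock: 13.95
tool_pos: [0.5334, 0.2532, 0.1369]
orientation: [-179.9, -0.0, -28.1]
force: [-9.3, 2.3, 17.0]
opening: 0.016
```

```bash
python3 - <<'E'
from m import *
plan(.534,.2525,.137,-62);print(get_obs()['moment'])
E
```

```text
pose [0.5334 0.2532 0.1369] [-1.7989e+02 -4.0000e-02 -2.8130e+01] F [-9.3  2.3 17. ] open 0.016003638459533665 t 13.95 j [ 44.3  20.9 -21.3   0.  -47.7  17.5]
shift 0.0008 0.0003 -0.0001 spin 33.87
[ 1.11284628  3.5698673  -0.01733384]
```

Call:
play_rows([
  [0, 0, 0, 0, 3],
  [0, 0, 0, 0, 9],
  [0, 0, 0, 0, 15],
  [0, 0, 0, 0, 21],
  [0, 0, 0, 0, 27],
  [0, 0, 0, 0, 32],
  [0, 0, 0, 0, 34.3],
  [0, 0, 0, 0, 34.3],
  [0, 0, 0, 0, 34.3],
])

```text
clock: 14.85
tool_pos: [0.5333, 0.2532, 0.1369]
orientation: [-179.9, 0.0, -62.3]
force: [-9.8, 2.9, 18.8]
opening: 0.0158
```

```bash
python3 - <<'E'
from m import *
plan(.534,.2525,.137,-62);print(get_obs()['moment'])
E
```

```text
pose [0.5333 0.2532 0.1369] [-1.7989e+02  3.0000e-02 -6.2330e+01] F [-9.8  2.9 18.8] open 0.015825817746510387 t 14.85 j [ 44.4  20.9 -21.3   0.  -47.7 -16.7]
shift 0.0009 -0.0003 -0.0001 spin -0.33
[ 1.17407444  3.72239651 -0.05549404]
```

Call:
play_rows([
  [0, 0, 0, -0.003, 0],
  [0, 0, 0, -0.006, 0],
  [0, 0, 0, -0.009, 0],
  [0, 0, 0, -0.011, 0],
  [0, 0, 0, -0.0115, 0],
  [0, 0, 0, -0.0115, 0],
])

```text
clock: 15.45
tool_pos: [0.5333, 0.2532, 0.147]
orientation: [-179.9, 0.1, -62.4]
force: [-4.5, 4.7, 5.7]
opening: 0.0159
```

```bash
python3 - <<'E'
from m import *
plan(.534,.2525,.147,-62);print(get_obs()['moment'])
s=grab('scene','s9')
cv2.imwrite('pics/s9c.png',cv2.resize(s['frame'][170:300,400:530],None,fx=4.5,fy=4.5)[:,:,::-1])
E
```

```text
pose [0.5333 0.2532 0.147 ] [-1.7992e+02  5.0000e-02 -6.2370e+01] F [-4.5  4.7  5.7] open 0.015856980926679556 t 15.45 j [ 44.3  20.2 -20.7  -0.  -49.  -16.7]
shift 0.0009 -0.0003 -0.0 spin -0.37
[ 1.69798544  1.76556966 -0.09469576]
```

View pics/s9c.png

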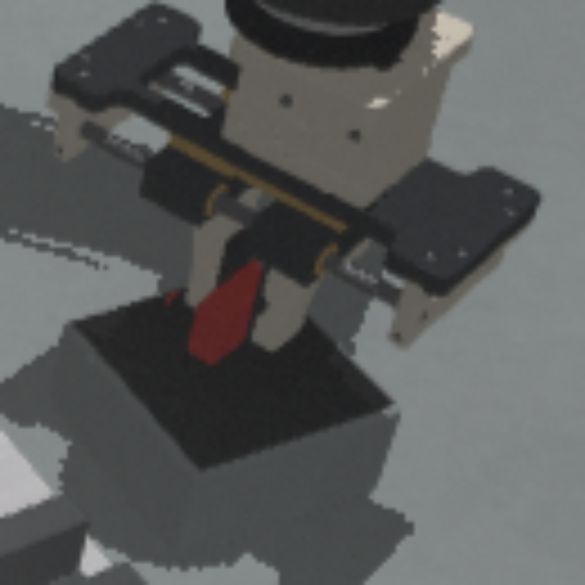

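The knob has turned and is mostly or fully up. I'll release and check.

Call:
play_rows([
  [30, 0, 0, 0, 0],
  [60, 0, 0, 0, 0],
  [100, 0, 0, 0, 0],
  [100, 0, 0, 0, 0],
  [100, 0, 0, 0, 0],
  [100, 0, 0, 0, 0],
  [100, 0, 0, 0, 0],
  [100, 0, 0, 0, 0],
  [100, 0, 0, 0, 0],
  [100, 0, 0, 0, 0],
])

```text
clock: 16.5
tool_pos: [0.5333, 0.2524, 0.1462]
orientation: [180.0, -0.0, -62.4]
force: [0.0, 0.1, 0.6]
opening: 0.0861
```

Call:
play_rows([
  [100, 0, 0, -0.03, 0],
  [100, 0, 0, -0.07, 0],
  [100, 0, 0, -0.12, 0],
  [100, 0, 0, -0.12, 0],
  [100, 0, 0, -0.12, 0],
])

```text
clock: 17.0
tool_pos: [0.5336, 0.2527, 0.2678]
orientation: [-179.8, 0.1, -62.4]
force: [0.4, 0.5, -2.1]
opening: 0.0875
```

```bash
python3 - <<'E'
from m import *
plan(.3,.6,.3,-62)
s=grab('scene','s10');t=grab('top','t10')
cv2.imwrite('pics/s10c.png',cv2.resize(s['frame'][190:300,400:500],None,fx=5,fy=5)[:,:,::-1])
E
```

```text
pose [0.5336 0.2527 0.2678] [-1.798e+02  7.000e-02 -6.238e+01] F [ 0.4  0.5 -2.1] open 0.08745491723562725 t 17.0 j [ 44.3  13.5 -12.5  -0.  -63.8 -16.7]
shift -0.416 0.046 -0.0322 spin -0.38
```

View pics/s10c.png

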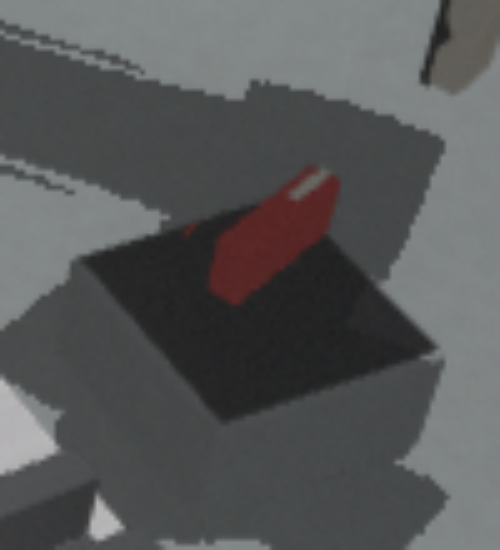

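View pics/t10.png

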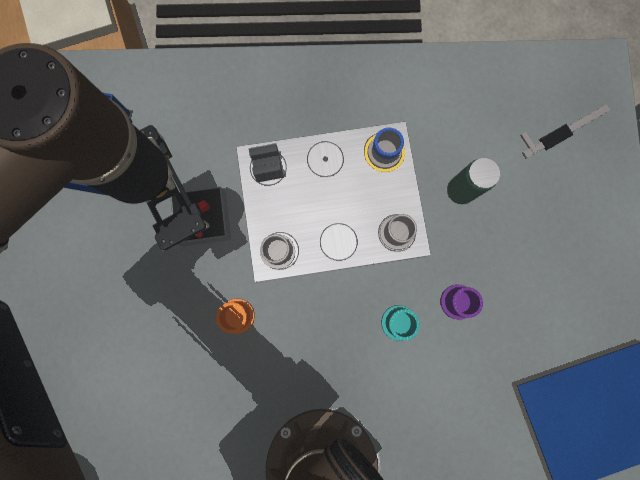

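The scene crop shows the white pointer end now turned to the left. I'll clear the arm to measure the knob's height and angle.

Call:
play_rows([
  [100, -0.4, 0.045, -0.03, 0],
  [100, -0.4, 0.045, -0.03, 0],
  [100, -0.4, 0.045, -0.03, 0],
  [100, -0.4, 0.045, -0.03, 0],
  [100, -0.4, 0.045, -0.03, 0],
  [100, -0.4, 0.045, -0.03, 0],
  [100, -0.4, 0.045, -0.03, 0],
  [100, -0.4, 0.045, -0.03, 0],
  [100, -0.4, 0.045, -0.03, 0],
  [100, -0.4, 0.045, -0.03, 0],
])

```text
clock: 18.1
tool_pos: [0.3066, 0.5867, 0.2938]
orientation: [179.9, -0.1, -62.2]
force: [0.3, 0.1, -0.5]
opening: 0.0876
```

```bash
python3 - <<'E'
from m import *
plan(.3,.6,.3,-62)
def cloud(S):
    v,u=np.mgrid[0:480,0:640]; d=np.linalg.inv(S['mtx'])@np.stack([u.ravel(),v.ravel(),np.ones(u.size)])
    d[1:]*=-1; T,Ti=cam(S); z=S['z_map'].ravel(); P=(Ti[:3,:3]@d)*z+Ti[:3,3:]; return P.T.reshape(480,640,3)
for n in('top','scene'):
    S=grab(n,n+'11');C=cloud(S); hsv=cv2.cvtColor(S['frame'],cv2.COLOR_RGB2HSV)
    red=cv2.inRange(hsv,np.array((0,150,40)),np.array((6,255,255)))|cv2.inRange(hsv,np.array((172,150,40)),np.array((180,255,255)))
    k=(red>0)&(C[:,:,2]>.085)&(np.hypot(C[:,:,0]-.534,C[:,:,1]-.2525)<.05)
    z=C[k][:,2]; p=C[k&(C[:,:,2]>np.percentile(z,95)-.006)]; print(n,'bar z pct',np.percentile(z,[50,90,98]).round(4),cv2.minAreaRect((p[:,:2]*1000).astype(np.float32)))
    for nm,c0 in(('plainA',(.4545,.0855)),('plainB',(.4904,-.176)),('sleeve',(.6735,-.156))):
        q=C[(C[:,:,2]>.078)&(C[:,:,2]<.097)&(np.hypot(C[:,:,0]-c0[0],C[:,:,1]-c0[1])<.045)]; print(nm,cv2.minAreaRect((q[:,:2]*1000).astype(np.float32))[0])
    q=C[(C[:,:,2]>.143)&(C[:,:,2]<.158)&(np.hypot(C[:,:,0]-.587,C[:,:,1]+.328)<.06)]; print('can',cv2.minEnclosingCircle((q[:,:2]*1000).astype(np.float32)))
    q=C[(C[:,:,2]>.078)&(C[:,:,2]<.097)&(np.hypot(C[:,:,0]-.6447,C[:,:,1]-.106)<.06)]; print('vee',cv2.minAreaRect((q[:,:2]*1000).astype(np.float32)))
t=cv2.imread('pics/top11.png');cv2.imwrite('pics/t11c.png',cv2.resize(t[180:250,165:240],None,fx=6,fy=6))
E
```

```text
pose [0.3066 0.5867 0.2938] [ 1.7986e+02 -1.5000e-01 -6.2250e+01] F [ 0.3  0.1 -0.5] open 0.08757292139149951 t 18.1 j [ 79.2  19.4  -0.8  -0.  -70.  -51.5]
shift -0.0149 -0.0004 -0.0062 spin -0.25
top bar z pct [0.1072 0.1094 0.1108] ((533.9463500976562, 252.49993896484375), (15.810124397277832, 63.62974166870117), 26.19029998779297)
plainA (454.61590576171875, 85.07260131835938)
plainB (490.3494873046875, -175.2840576171875)
sleeve (674.4487915039062, -156.02828979492188)
can ((587.3961791992188, -329.1947937011719), 31.60186004638672)
vee ((644.5863647460938, 106.1409683227539), (60.446163177490234, 59.83796691894531), 10.121529579162598)
scene bar z pct [0.1085 0.1102 0.1111] ((532.4100341796875, 252.76483154296875), (16.063613891601562, 65.03857421875), 25.911819458007812)
plainA (454.520263671875, 85.50279235839844)
plainB (489.9851379394531, -175.3345184326172)
sleeve (674.2218017578125, -156.39132690429688)
can ((586.4122924804688, -328.96844482421875), 32.21714782714844)
vee ((644.068115234375, 105.92286682128906), (61.10893249511719, 60.79811096191406), 10.457585334777832)
```

View pics/t11c.png

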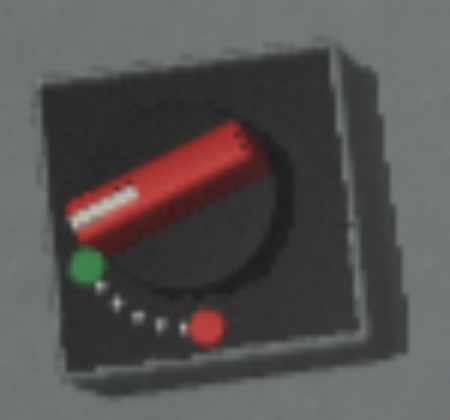

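View pics/scene11.png

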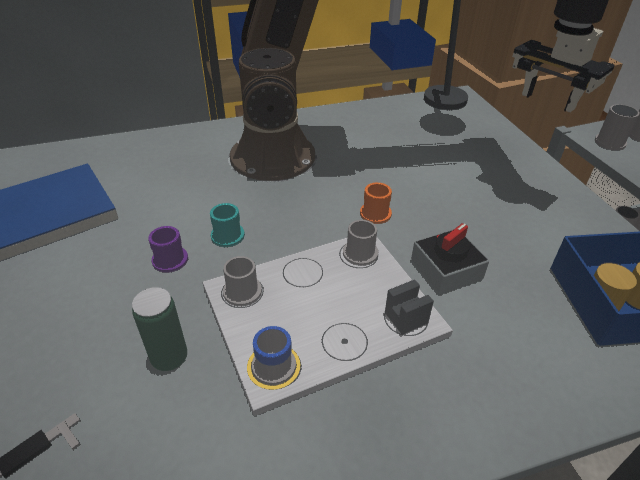

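The bar top is back at z≈0.109–0.110, the same as at the start. It has turned about 70° to point at the green dot, and everything else is where it began. Handing in.

```bash
python3 -c "
from plant import *
print(close_job())"
```

```text
the job is handed in; nothing more can be done
None
```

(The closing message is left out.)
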